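# Refit the fuse of a bench vacuum packer and clip its cover on

## Robot

A 6-joint arm with a two-finger parallel gripper is mounted at the origin on the work surface. World frame = base frame: x ahead of the robot, y to its left, z up, the work surface at z = 0. Lengths are in m, angles in rad, forces in N, time in s.
With the tool pointing down it reaches from about 0.375 to 0.925 m from the base axis. Payload 5.7 kg.
Tool frame: the origin (TCP) lies midway between the tips of the shut fingers; the grasp point (between the pads) lies 19 mm behind it; z points along the fingers, x is the direction in which the jaws open and shut, and the axes are right-handed (so a half turn about z gives the same grasp; the last joint's range is limited). The gripper opens to 88 mm and grips with 3 to 60 N. Pads are 20 mm wide; open, the fingers measure 115 mm over their backs; the gripper's body (75 mm by 178 mm) begins 61 mm behind the grasp point.
Start: joints at [-1.298, 0.359, 1.51, -0, 1.272, -0.115], TCP at [0.227, -0.555, 0.223] pointing down, gripper open.
Joint ranges: [-2.97, 2.97], [-1.01, 2.36], [0.21, 2.38], [-0.96, 4.11], [0.2, 2.71], [-2.98, 2.98]. Speed limits (rad/s): [2.39, 2.39, 3.14, 3.14, 3.14, 3.14].

## Interface

Orientations are given as a unit quaternion [x, y, z, w].
In Python, from bench import move_ptp, servo_line, goto_joints, move_gripper, sleep, inverse_kinematics, capture, PlanningError, close_job, spot_in, silhouettes, current_clock, current_joint_pos, current_qvel, current_joint_torque, current_position, current_orientation, current_force, current_torque, current_finger_gap gives the robot as it stands. Calls block until the motion is done:
- move_ptp(position, orientation): joint-space move of the TCP to a pose.
- servo_line(position, orientation=None, rate=0.15, contact_N=None): straight line of the TCP; orientation=None keeps the orientation; rate is the mean speed in m/s. With contact_N (N) it stops when the force on the tool has changed by that much, and returns True; else False.
- goto_joints(angles): joint-space move.
- move_gripper(opening): finger opening in m; the grip force is fixed at half the most; returns when the fingers have stopped.
- sleep(seconds).
- inverse_kinematics(position, orientation): joint angles nearest the present ones, or None.
- capture(name): name is "side" or "top"; returns a dict with "image" (420x560x3 uint8, blue, green, red), "range_z" (420x560 float32, m along the optical axis (not along the pixel's ray), 0 where there is no reading), "intrinsics" (3x3 intrinsics, pixels), "k1" (the pictures are not rectified: a ray, as slopes to the right and down, at radius r is drawn at 1 + k1 r^2 times it, then the intrinsics apply), "R" (3x3) and "t" (3): a world point X has camera coordinates R X + t. Camera axes: x right, y down, z forward; pixel columns grow to the right and rows downward; lengths in m; the calibration is good to about 2 mm. A picture is of the moment at which its call begins.
A pose or a line that the arm cannot do raises PlanningError and nothing moves.
- close_job(): hands the job in, once; it reports no verdict.
Trained networks look in the newest picture that a camera, given by its name, has taken for a name from the list of things; names that differ only in an ending like _2 or _b are one class to them, and where a whole thing is asked for, a point or a joint stands for the part that bears it (a point fixed in the world has none). Each returns a list of dicts, best first, with "conf" (0 to 1); they miss things now and then, are a little off and sometimes report something else, mostly with a low value. They report only what shows in the picture. A call takes as long as a camera call. They do not tell look-alikes from the thing itself.
- spot_in(camera, query): "xy" ([column, row] in pixels, amid what is visible of it).
- silhouettes(camera, query): "region" (420x560 bool, what is visible of it) and "xy" ([column, row] in pixels, amid what is visible of it).
Readings, each from a call of its own:
- current_clock(): time.
- current_joint_pos(): joint angles.
- current_qvel(): joint speeds.
- current_joint_torque(): joint torques, N m.
- current_position(): TCP position.
- current_orientation(): TCP orientation.
- current_force(): force on the tool from outside, world axes, zero at the start.
- current_torque(): the same for the moment, N m.
- current_finger_gap(): finger opening in m.
Only numpy, scipy, OpenCV 4.12 (cv2) and the standard library are available. Lean on these libraries where they do the work, as an engineer would, in place of code of your own. Each camera call takes 0.05 s, during which the arm holds its last target.

## Task

The vacuum packer's fuse bay stands open. Take the large fuse from the spares tray and press it between the two spring clips in the bay until it snaps fully home, then hook the bay cover's tongue into the slot at the bay's upper edge and swing the cover down until it snaps shut, flat on the sloping panel. Leave the small fuse and everything else on the table where it is.

Things in the scene. Friction and masses are not known exactly. Their poses are not given: they have to be found in the camera images.
- fuse: large cartridge fuse: white ceramic barrel 20.6 mm diameter, steel caps 22 mm diameter, 15 mm long, rims chamfered; 58 mm long in all, 50 g. Origin at its centre, y along its length (turned any way about it). It starts level in one of the tray's cradles, centre 14 mm above the table; the small fuse lies 90 mm beside it
- fuse_holder: black fuse holder on the floor of the bay in the right half of the packer's panel, which slopes 28 degrees from level, facing the robot. Origin: centre of the bay's floor; x up the slope, y left along the fuse's line, z square out of the panel. The panel (2 mm thick) has its face at z = 42 mm; the bay's opening runs from x = -57 to +55 mm and y = -45 to +45 mm
- clip_seat (a point): centre of a fuse that is home: 24 mm above the bay's floor, axes as fuse_holder; the fuse's y lies along its y. Upright end stops 32.5 mm either side in y, 6 mm higher (3.5 mm play at each end). Between the clips only a flat base 4 mm thick on the bay's floor: fingers can go past the barrel there
- clip_left (a point): mouth of the left brass clip, 22 mm left (+y) of the seat and 16 mm above it in z, axes as fuse_holder. Two springy leaves 10 mm wide in y open along x: flare 22 mm wide at this height, narrowing to a 15 mm neck 8 mm lower, then a round seat. Pressing a fuse into both clips along -z takes about 10 N, then it snaps down onto a stop
- clip_right (a point): mouth of the right brass clip, the same, 22 mm right (-y) of the seat
- slot (a point): middle of the mouth of the slot for the cover's tongue, under the bay opening's upper edge; axes as fuse_holder, tongue enters along +x. 72 mm wide in y, 12 mm high (6 mm either side in z, the upper side being the panel's underside), 17 mm deep
- catch_tip (a point): middle of the tip of the sprung steel leaf under the bay opening's lower edge, 36 mm wide in y, at x = -51 mm, z = 32 mm of fuse_holder. Above the tip the leaf slopes back 28 degrees to x = -55, z = 39.5 mm as a lead-in: the cover's ridge comes down it, pushes it back in -x (up to 8 mm, 1.2 N per mm) and snaps in under the tip
- cover: white bay cover, 60 g, lying outer face up. Origin under its centre, x towards the tongue, z out of the outer face. Plate z = 14 to 17 mm, x = -59 to +54 mm, 102 mm wide in y; skirt below it to z = 0, outside at x = +54 and y = -42, +42 mm. Shut, its origin is at x = 0 (to +1), y = 0, z = 28 mm of fuse_holder, axes parallel, plate on the panel
- cover_rib (a point): centre of the top of the cover's upright grip rib, 38 mm above the cover's underside, 25 mm behind its centre (x = -25 mm); rib 12 mm thick in x, 56 mm long in y, 21 mm high; axes as cover. The catch takes about 8 to 15 N of push here
- cover_tongue (a point): middle of the tip of the cover's tongue, at x = 63.5, z = 9.5 mm of the cover; 60 mm wide in y, 3 mm thick, 10 mm long; axes as cover. It enters the slot with the cover's other end lifted 20 to 25 degrees off the panel (cover nearly level), the plate's side corners just clearing the panel; then the cover is turned down about the tongue
- cover_ridge (a point): middle of the cover's snap ridge, a round edge 4 mm thick and 44 mm long along y at x = -51.3, z = 2 mm of the cover, opposite the tongue; it snaps under the catch's tip
- packer: bench vacuum packer, white, 360 mm wide, 434 mm deep, 245 mm high with its domed lid; fixed, sloping front panel (-x) towards the robot, rising from 90 mm above the table at the front edge to 184 mm. Origin under the centre of its footprint. The panel's left half carries flat controls up to 8 mm high
- spares_tray: low grey tray, 210 mm (x) by 100 mm (y), walls 10 mm high, floor 3 mm thick; fixed. Origin under its centre. Two cradles of low rails (to 7 mm above the table) along y at x = -45 and +45 mm, one fuse in each
- small_fuse: small cartridge fuse, 14 mm diameter, 51 mm long, white barrel and steel caps like the large one, lying in the other cradle of the tray; origin at its centre, y along its length. Not wanted: leave it
- screwdriver: screwdriver lying flat near the robot, about 200 mm long; its handle points along its own -x
- bowl: steel bowl, 140 mm across, 60 mm high, open side up; origin under its centre
- sauce_jar: closed amber glass jar, 68 mm diameter, 100 mm high; origin under its centre
- mug: white mug, 82 mm diameter, 95 mm high; origin under its centre
- tape_core: empty plastic ring (tape core), 90 mm across, 24 mm high, lying flat; origin under its centre
- spray_bottle: bottle, 64 mm diameter, 190 mm high; origin under its centre
Not all that is in view belongs to the job. What is shaped like the cover but red or turquoise is not meant.

How it is judged:
On the way, in this order (a step that is already met when the one before it is completed fails the run):
1. the large fuse is snapped fully home in both clips (x of fuse in the frame of fuse_holder between -0.003 and 0.003 m and y of fuse in the frame of fuse_holder between -0.005 and 0.005 m and z of fuse in the frame of fuse_holder between 0.021 and 0.0265 m and angle between the y axis of fuse and the y axis of fuse_holder, either way round below 0.07 rad), for 0.2 s.
2. the cover is hooked in and snapped flat over the fuse (all of step 1 and x of cover in the frame of fuse_holder between -0.005 and 0.005 m and y of cover in the frame of fuse_holder between -0.005 and 0.005 m and z of cover in the frame of fuse_holder between 0.0255 and 0.03 m and angle between the z axis of cover and the z axis of fuse_holder, either way round below 0.045 rad and angle between the x axis of cover and the x axis of fuse_holder, either way round below 0.09 rad), for 0.2 s.
At the end, for the whole second after the job is handed in: Large fuse in both clips: within 3 mm across, 5 mm along, seated to 2.5 mm, within 4 degrees of their line. Cover closed over it: within 5 mm of its place, seated to 2 mm, within 2.5 degrees of flat. Both at rest; every other loose thing within 30 mm of where it was (all of step 2 and linear speed of each of cover, fuse below 0.02 m/s and distance of each of small_fuse, screwdriver, bowl, sauce_jar, mug, tape_core, spray_bottle from where it was at the start of the episode below 0.03 m); the robot touches nothing.
It fails at once if the small fuse or another loose thing on the table is shifted by more than 40 mm (distance of any of small_fuse, screwdriver, bowl, sauce_jar, mug, tape_core, spray_bottle from where it was at the start of the episode above 0.04 m).
It also fails if it takes over 64 s, if anything falls off the work surface, if the arm or the gripper's body presses on something with over 40 N, if the wrist force passes 120 N, or if a joint passes its speed limit or range.

## Working session

There is one attempt and no reset: what is moved stays moved. The work goes in short steps, each a Python script; the robot and the scene stay as the last script left them, time stands still between calls to the robot, and variables do not carry over. Pictures are saved under pics/ and viewed, and the job is handed in when it is done.

```bash
ls; mkdir -p pics; python3 - <<'E'
from bench import *
import cv2,numpy as np
for n in("side","top"):
    c=capture(n); cv2.imwrite(f"pics/{n}0.png",c["image"]); print(n,c["intrinsics"].tolist(),c["k1"],c["R"].tolist(),c["t"].tolist())
    np.savez(f"{n}0.npz",**c)
    for q in ["fuse","small_fuse","fuse_holder","clip_seat","clip_left","clip_right","slot","catch_tip","cover","cover_rib","cover_tongue","cover_ridge","packer","spares_tray"]:
        print(n,q,[(np.round(d["xy"],1).tolist(),round(d["conf"],2)) for d in spot_in(n,q)])
print(current_clock())
E
```

```text
pics
side [[545.1490328532528, 0.0, 278.9288966854088], [0.0, 545.1490328532528, 210.59498394177405], [0.0, 0.0, 1.0]] 0.0642304386756108 [[0.729909808676556, -0.683447171212153, 0.011473245393491465], [-0.4299417109044115, -0.4720898322368512, -0.7695981519748922], [0.5313960824303662, 0.556804413111721, -0.6384254452298807]] [-0.44580531027419623, 0.2469555187753354, 1.5443451927544862]
side fuse []
side small_fuse []
side fuse_holder [([225.9, 228.2], 0.36)]
side clip_seat []
side clip_left [([288.8, 237.5], 0.67)]
side clip_right []
side slot []
side catch_tip []
side cover [([286.5, 234.9], 0.92), ([254.3, 301.8], 0.63)]
side cover_rib [([252.7, 301.4], 0.96), ([287.6, 234.3], 0.59), ([153.4, 222.2], 0.51)]
side cover_tongue [([256.7, 299.4], 0.79), ([288.1, 237.7], 0.76)]
side cover_ridge [([404.4, 272.7], 0.67), ([253.4, 302.6], 0.66), ([287.5, 235.6], 0.65), ([158.7, 217.9], 0.65)]
side packer [([226.2, 167.7], 0.96)]
side spares_tray [([357.3, 266.9], 0.89)]
top [[473.379628993441, 0.0, 275.3827250729908], [0.0, 473.379628993441, 212.48280537132914], [0.0, 0.0, 1.0]] -0.0529
[... 384 characters left out ...]
 213.0], 0.19)]
top fuse_holder [([185.5, 156.5], 0.73)]
top clip_seat [([182.2, 162.7], 0.63)]
top clip_left [([182.6, 158.0], 0.65)]
top clip_right [([186.8, 159.5], 0.57), ([401.7, 179.4], 0.5)]
top slot [([275.0, 205.0], 0.31)]
top catch_tip []
top cover [([145.8, 292.1], 0.77), ([325.1, 279.7], 0.73), ([276.2, 205.1], 0.71)]
top cover_rib [([326.1, 281.6], 0.96), ([146.7, 290.1], 0.72), ([277.7, 206.4], 0.59)]
top cover_tongue [([147.1, 294.0], 0.95), ([324.1, 278.9], 0.65), ([276.8, 211.1], 0.6)]
top cover_ridge [([277.1, 207.7], 0.9), ([326.6, 281.3], 0.74), ([146.9, 291.6], 0.68)]
top packer [([137.8, 141.9], 0.72), ([185.3, 157.0], 0.16)]
top spares_tray [([340.9, 203.7], 0.58)]
1.5
```

View pics/top0.png

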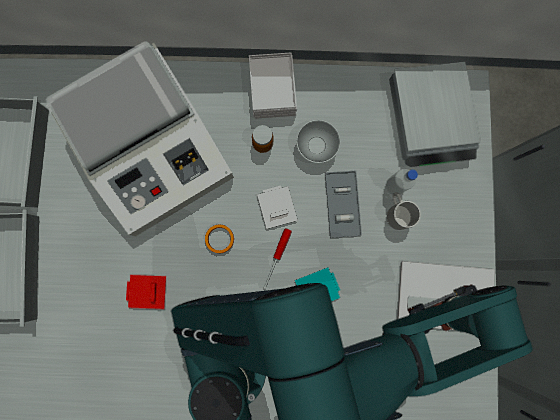

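View pics/side0.png

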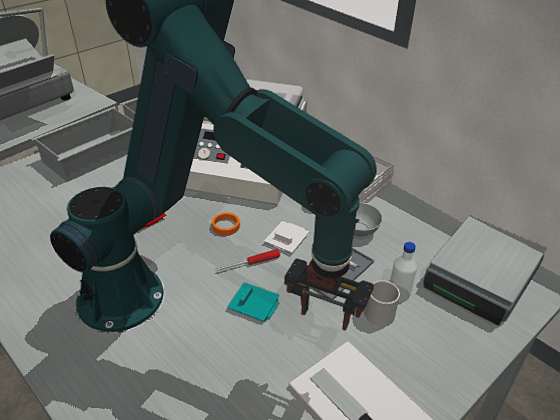

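The covers in the top picture are white (277,206), red (147,291) and turquoise (325,281); the white one is meant. The fuses are in the tray at (343,190) and (344,218). I'll check which is thicker in a crop.

```bash
python3 - <<'E'
import cv2,numpy as np
im=cv2.imread("pics/top0.png")
a=cv2.resize(im[165:245,250:370],None,fx=4.5,fy=4.5,interpolation=cv2.INTER_CUBIC)
b=cv2.resize(im[130:190,150:230],None,fx=3,fy=3,interpolation=cv2.INTER_CUBIC)
cv2.imwrite("pics/c1.png",a)
cv2.imwrite("pics/c2.png",cv2.resize(im[125:195,145:235],None,fx=7,fy=7,interpolation=cv2.INTER_CUBIC))
E
```

```text
(no output)
```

View pics/c1.png

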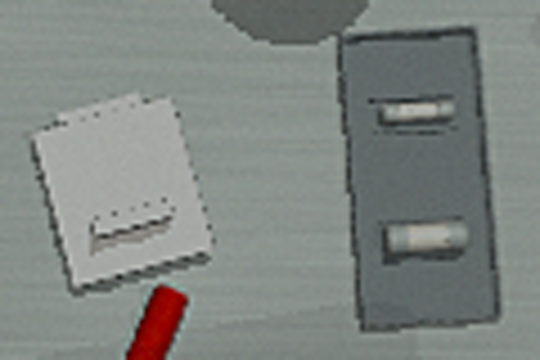

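View pics/c2.png

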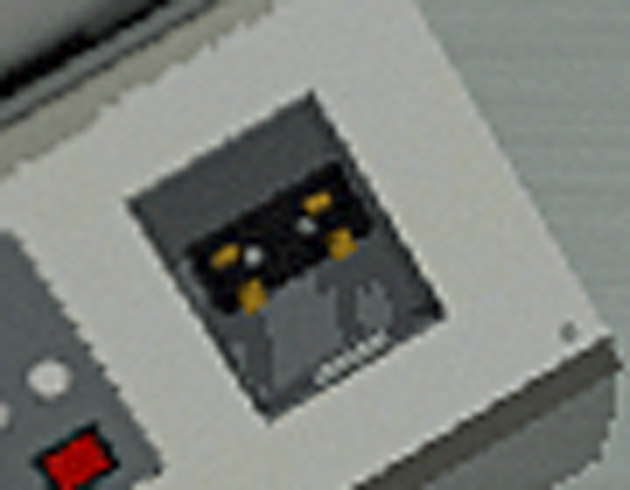

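Lower fuse at (344,218) is clearly thicker, so it is the large one. The small one is at (343,190). The white cover's tongue points up and to the left in the image, away from the robot. Next I'll work out the geometry.

```bash
cat > h.py <<'E'
import numpy as np,cv2
from scipy.spatial.transform import Rotation as Rn
def load(n): return dict(np.load(n))
def und(c,uv):
    K=c["intrinsics"]; k=float(c["k1"]); uv=np.atleast_2d(np.asarray(uv,float))
    d=np.stack([(uv[:,0]-K[0,2])/K[0,0],(uv[:,1]-K[1,2])/K[1,1]],1); s=d.copy()
    for _ in range(20): s=d/(1+k*(s**2).sum(1,keepdims=True))
    return s
def proj(c,X):
    X=np.atleast_2d(X); p=X@c["R"].T+c["t"]; s=p[:,:2]/p[:,2:]; s=s*(1+float(c["k1"])*(s**2).sum(1,keepdims=True))
    K=c["intrinsics"]; return np.stack([s[:,0]*K[0,0]+K[0,2],s[:,1]*K[1,1]+K[1,2]],1)
def back(c,uv,z):
    s=und(c,uv); z=np.asarray(z,float).reshape(-1,1); return (np.hstack([s*z,z])-c["t"])@c["R"]
def cloud(c):
    h,w=c["range_z"].shape; u,v=np.meshgrid(np.arange(w),np.arange(h))
    P=back(c,np.stack([u.ravel(),v.ravel()],1),c["range_z"].ravel()); P[c["range_z"].ravel()==0]=np.nan
    return P.reshape(h,w,3)
def onplane(c,uv,n,d): # n.X=d
    s=und(c,uv); D=np.hstack([s,np.ones((len(s),1))])@c["R"]; C=-c["R"].T@c["t"]
    return C+D*((d-C@n)/(D@n))[:,None]
E
python3 - <<'E'
from h import *
np.set_printoptions(precision=4,suppress=True)
for n in("side","top"):
    c=load(n+"0.npz"); print(n,-c["R"].T@c["t"])
    P=cloud(c)
    if n=="top":
        for nm,(u,v) in dict(table=(240,280),fuse=(344,218),sf=(343,190),tray=(342,204),cover=(277,205),rib=(279,214),panel1=(215,165),panel2=(170,175),panel3=(190,200),panel4=(160,165),lid=(120,100),core=(220,239)).items(): print(nm,P[v-1:v+2,u-1:u+2].reshape(-1,3).mean(0),P[v-1:v+2,u-1:u+2,2].std())
        # panel plane
        poly=np.array([[206,150],[222,172],[208,180],[190,190]]);m=np.zeros((420,560),np.uint8);cv2.fillPoly(m,[poly],1)
        poly2=np.array([[160,165],[166,162],[183,187],[175,190]]);cv2.fillPoly(m,[poly2],1)
        Q=P[m>0];Q=Q[~np.isnan(Q[:,0])]
        for _ in range(4):
            A=np.c_[Q[:,:2],np.ones(len(Q))];s=np.linalg.lstsq(A,Q[:,2],rcond=None)[0];r=Q[:,2]-A@s;print(s,r.std(),len(Q));Q=Q[abs(r)<2.5*r.std()]
        nn=np.array([-s[0],-s[1],1]);nn/=np.linalg.norm(nn);print("n",nn,"slope",np.degrees(np.arccos(nn[2])),"yaw up",np.degrees(np.arctan2(s[1],s[0])))
E
```

```text
side [-0.3891 -1.048   1.1811]
top [ 0.3244 -0.1126  1.5008]
table [ 0.279  -0.0293 -0.0009] 0.0019407670464873079
fuse [ 0.4798 -0.3523  0.0219] 0.00333480442419625
sf [ 0.5701 -0.3497  0.0161] 0.003619499472551134
tray [ 0.5267 -0.3487  0.0032] 0.0024335069641984427
cover [ 0.5165 -0.1403  0.02  ] 0.0039218960047278555
rib [ 0.4862 -0.1468  0.0372] 0.0024852714090335144
panel1 [0.6212 0.0491 0.1096] 0.003659816012986549
panel2 [0.5836 0.1776 0.1315] 0.0008009817665604714
panel3 [0.5217 0.1289 0.0523] 0.012670041099595289
panel4 [0.6091 0.2043 0.1494] 0.004470523507048966
lid [0.7696 0.3025 0.243 ] 0.0023881075005099048
core [nan nan nan] nan
[ 0.2641  0.2677 -0.0743] 0.012933641206426124 797
[ 0.4125  0.2837 -0.1611] 0.005993059109022646 736
[ 0.4322  0.2814 -0.1717] 0.0036435324095706613 712
[ 0.4333  0.28   -0.172 ] 0.0033062282965751737 701
n [-0.3851 -0.2488  0.8887] slope 27.290617670814402 yaw up 32.8683791379823
```

```bash
python3 - <<'E'
from h import *
np.set_printoptions(precision=4,suppress=True)
c=load("top0.npz"); im=c["image"].astype(int); g=im.sum(2)/3
up=np.array([0,0,1.])
# fuses: bright pixels in tray
for nm,(u0,u1,v0,v1),h in (("fuse",(332,358,210,227),.014),("sf",(332,358,183,197),.010)):
    sub=g[v0:v1,u0:u1]; m=sub>125; v,u=np.nonzero(m); 
    w=np.clip(sub-110,0,80)[m]
    uv=np.array([[(u*w).sum()/w.sum()+u0,(v*w).sum()/w.sum()+v0]])
    rect=cv2.minAreaRect(np.stack([u+u0,v+v0],1).astype(np.float32))
    X=onplane(c,np.stack([u+u0,v+v0],1),up,h)[:,:2]; cx=X.mean(0);e,V=np.linalg.eigh(np.cov(X.T)); 
    print(nm,uv,rect,m.sum(),onplane(c,uv,up,h),cx,V[:,1],np.degrees(np.arctan2(V[1,1],V[0,1])), 'len',np.ptp((X-cx)@V[:,1]),np.ptp((X-cx)@V[:,0]))
    print(sub.astype(int)) if nm=="fuse" else None
# tray corners
tc=(np.array([[340,34],[475,27],[498,320],[361,330]])+.5)/4.5-.5+[250,165]
T=onplane(c,tc,up,.01);print(T, T.mean(0)); d=(T[0]+T[1]-T[2]-T[3])/2; print(np.linalg.norm(d),np.degrees(np.arctan2(d[1],d[0]))); d=(T[0]+T[3]-T[2]-T[1])/2; print(np.linalg.norm(d),np.degrees(np.arctan2(d[1],d[0])))
E
```

```text
fuse [[344.5376 216.713 ]] ((345.0, 217.0), (4.0, 16.0), 90.0) 68 [[ 0.4848 -0.3553  0.014 ]] [ 0.4845 -0.3554] [-0.0941  0.9956] 95.39854818553624 len 0.05170375967072271 0.01452513161379353
[[103 101 100 101 104 102 101 103 103 102 102 101 102 105 102 101  97 101
  102 103 104  98 103 106 104  92]
 [102 102 101 101 103 105 102 103  99 105 100 101  98 103  97 104 103 102
  103  99 103 101 104 100 104  96]
 [101 102 105 101 103 103 102 106 103 102 101 105 102 102 105 102 100 104
  102 104 102 102  99 105 103  99]
 [103 102 105 106 102 101 100 103  98 102 101 100  93  95  96  95  95  89
   88  70  79 103 105 102 102 100]
 [104  99  79  91  79  82  84  74  83  81  72  81  90  90  94 104 109 112
  111 113 114 103  99 102 101 104]
 [ 99  97  94  79 107 124 120 120 133 149 149 148 152 155 156 156 156 138
  133 136 132 116  99  98 102 102]
 [103  94  89  49 109 139 137 140 148 168 166 170 167 169 169 171 168 167
  150 151 149 133 101 100 100 105]
 [102  98  92  48 119 153 145 146 149 169 170 168 168 167 169 170 170 162
  141 140 142 132 101 103 102 100]
 [ 98  97  94  49  99 149 139 137 13
[... 708 characters left out ...]
0 103 103  98 103]
 [100 105 103 104 101 100 104 103 100 100 105  99 101  98 100 101 102 102
  101 104 102  99 100 101 104 104]
 [102 101 101 101 101  99 104 101 104 103 101 103 104 101 103 103  99 101
  102 102 100 103 100 103  96 102]]
sf [[342.6229 188.8914]] ((346.4862365722656, 187.6395263671875), (4.388097763061523, 22.561025619506836), 77.19573211669922) 39 [[ 0.5746 -0.3495  0.01  ]] [ 0.5749 -0.3505] [-0.1644  0.9864] 99.45981413236863 len 0.07277737260995767 0.01746306012018391
[[ 0.6276 -0.293   0.01  ]
 [ 0.6352 -0.3898  0.01  ]
 [ 0.4258 -0.4064  0.01  ]
 [ 0.4167 -0.3096  0.01  ]] [ 0.5263 -0.3497  0.01  ]
0.2107970855390877 4.51744155875821
0.0971544179418482 94.91502416780317
```

```bash
cat >> h.py <<'E'
def holderR(yaw,sl=np.radians(28)):
    x=np.array([np.cos(yaw)*np.cos(sl),np.sin(yaw)*np.cos(sl),np.sin(sl)]); y=np.array([-np.sin(yaw),np.cos(yaw),0]); return np.stack([x,y,np.cross(x,y)],1)
E
python3 - <<'E'
from h import *
from scipy.optimize import least_squares
np.set_printoptions(precision=4,suppress=True)
c=load("top0.npz"); g=c["image"].astype(float).mean(2)
uv=(np.array([[130,202],[313,93],[443,317],[268,420]])+.5)/7-.5+[145,125]
# refine each edge with gradient search between light panel and dark opening
ed=[]
for i in range(4):
    a,b=uv[i],uv[(i+1)%4]; t=(b-a)/np.linalg.norm(b-a); n=np.array([t[1],-t[0]])
    pts=[]
    for s in np.linspace(.12,.88,30):
        p=a+(b-a)*s; o=np.arange(-4,4.01,.1); q=p+o[:,None]*n
        val=cv2.remap(g.astype(np.float32),q[:,0].astype(np.float32)[None],q[:,1].astype(np.float32)[None],cv2.INTER_LINEAR)[0]
        k=np.argmax(abs(np.diff(val[::1],n=1)) if 0 else abs(val[10:]-val[:-10])); pts.append(q[k+5])
    pts=np.array(pts); L=cv2.fitLine(pts.astype(np.float32),cv2.DIST_HUBER,0,.01,.01).ravel(); ed.append((pts,L)); 
def inter(L1,L2):
    A=np.array([[L1[0],-L2[0]],[L1[1],-L2[1]]]);s=np.linalg.solve(A,L2[2:]-L1[2:]);return L1[2:]+s[0]*L1[:2]
C=np.array([inter(ed[i-1][1],ed[i][1]) for i in range(4)]);print(uv,C)
M=np.array([[55,45,42],[55,-45,42],[-57,-45,42],[-57,45,42]])/1000
for q in(uv,C):
    f=lambda p:(proj(c,(M@holderR(p[3]).T)+p[:3])-q).ravel()
    r=least_squares(f,[.6,.12,.09,.55]);print(r.x[:3],np.degrees(r.x[3]),r.fun)
    # with depth plane constraint
    P=cloud(c)
    s=np.array([.4333,.28,-.172]) 
    X=np.array([.6,.13]);
    z=lambda p:(p[:3]+holderR(p[3])@[0,0,.042])
    def f2(p): x=z(p); return np.r_[f(p),(x[2]-(s@[x[0],x[1],1]))/.001*.5]
    r=least_squares(f2,r.x);print(r.x[:3],np.degrees(r.x[3]),r.fun)
im=cv2.resize(c["image"][125:195,145:235],None,fx=7,fy=7,interpolation=cv2.INTER_CUBIC)
def T(p): return tuple(((p-[145,125]+.5)*7-.5).astype(int))
R=holderR(r.x[3])
for X in list(M)+[np.array(v)/1000 for v in([0,22,40],[0,-22,40],[0,32.5,30],[0,-32.5,30],[-51,18,32],[-51,-18,32])]: cv2.circle(im,T(proj(c,R@X+r.x[:3])[0]),3,(0,0,255),-1)
cv2.imwrite("pics/c3.png",im); np.save("holder.npy",r.x)
E
```

```text
[[163.1429 153.4286]
 [189.2857 137.8571]
 [207.8571 169.8571]
 [182.8571 184.5714]] [[162.1885 153.4385]
 [188.9898 137.4224]
 [208.5237 169.635 ]
 [182.6382 185.4187]]
[0.6496 0.1497 0.0603] 32.328563113824934 [-0.1035 -0.0522  0.0272  0.2935  0.2647 -0.2216 -0.1853 -0.0261]
[0.6412 0.1428 0.0984] 32.31049921479326 [-0.7292 -0.2656  0.1511 -0.341   0.8918  0.0312 -0.2611  0.6301 -0.0823]
[0.6408 0.1435 0.099 ] 32.965642126914496 [-0.0805  0.0043 -0.0217  0.0687  0.105   0.0495  0.0004 -0.1242]
[0.6409 0.1436 0.0987] 32.965803658825806 [-0.0743  0.0064 -0.0228  0.0749  0.0988  0.0471  0.001  -0.1306  0.0008]
```

View pics/c3.png

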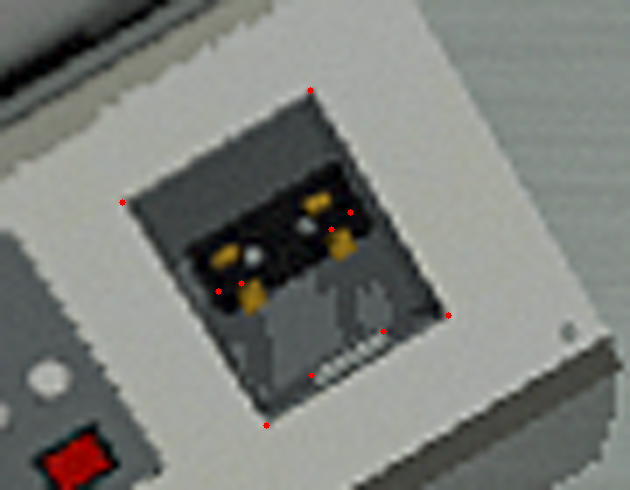

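```bash
cat >> h.py <<'E'
def q_of(x,z):
    x=np.asarray(x,float);z=np.asarray(z,float);z=z/np.linalg.norm(z);x=x-z*(x@z);x/=np.linalg.norm(x)
    return Rn.from_matrix(np.stack([x,np.cross(z,x),z],1)).as_quat()
E
python3 - <<'E'
from h import *; from bench import *
np.set_printoptions(precision=3,suppress=True)
print(Rn.from_quat(current_orientation()).as_matrix(), current_finger_gap())
p=np.load("holder.npy");R=holderR(p[3]);o=p[:3]
a=np.radians(4.6);fx=np.array([np.cos(a),np.sin(a),0])
for s in(1,-1):
    print(s,"pick",inverse_kinematics([.482,-.3548,.009],q_of(s*fx,[0,0,-1])))
    for h in(.018,.034,.12): print("bay",inverse_kinematics(o+R@[0,0,h],q_of(s*R[:,0],-R[:,2])))
E
```

```text
[[ 0.378 -0.926 -0.   ]
 [-0.926 -0.378  0.   ]
 [-0.    -0.    -1.   ]] 0.08765885395384593
1 pick [-0.75   0.613  1.702 -0.     0.827 -0.83 ]
bay [-0.057  0.403  1.918  0.62   0.498 -1.134]
bay [-0.066  0.372  1.92   0.595  0.525 -1.113]
bay [-0.121  0.211  1.912  0.491  0.693 -1.026]
-1 pick [-0.75   0.613  1.702 -0.     0.827  2.311]
bay [-0.057  0.403  1.918  0.62   0.498  2.007]
bay [-0.066  0.372  1.92   0.595  0.525  2.029]
bay [-0.121  0.211  1.912  0.491  0.693  2.116]
```

```bash
python3 - <<'E'
from h import *; from bench import *
a=np.radians(4.6);q=q_of([np.cos(a),np.sin(a),0],[0,0,-1])
move_ptp([.482,-.3548,.12],q); move_gripper(.05)
print(servo_line([.482,-.3548,.0085],q,rate=.1,contact_N=6),current_position())
move_gripper(0.0); print("gap",current_finger_gap(),current_clock())
print(servo_line([.482,-.3548,.15],q,rate=.15),current_finger_gap(),current_force())
# pause with arm where side view sees bay?
p=np.load("holder.npy");R=holderR(p[3]);o=p[:3]
move_ptp(o+R@[0,0,.16],q_of(R[:,0],-R[:,2]))
print(current_clock(),current_finger_gap(),current_force())
for n in("side","top"):
    c=capture(n); np.savez(f"{n}1.npz",**c); cv2.imwrite(f"pics/{n}1.png",c["image"])
E
```

```text
False [ 0.48242657 -0.35518757  0.00911245]
gap 0.019673761470597746 5.3833
False 0.01997302311029419 [ 1.05212323  1.30990927 -1.12617074]
8.1917 0.019687500669260637 [ 0.5573137  -0.29229958 -0.87473539]
```

View pics/side1.png

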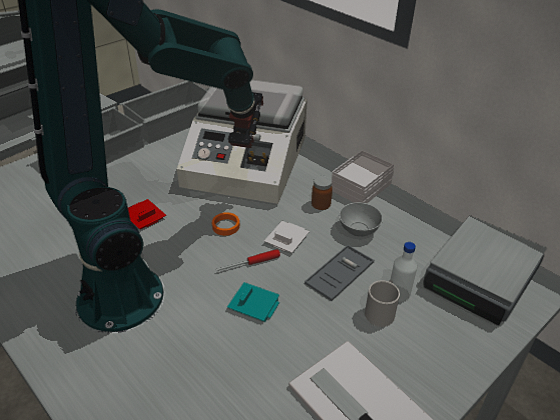

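View pics/top1.png

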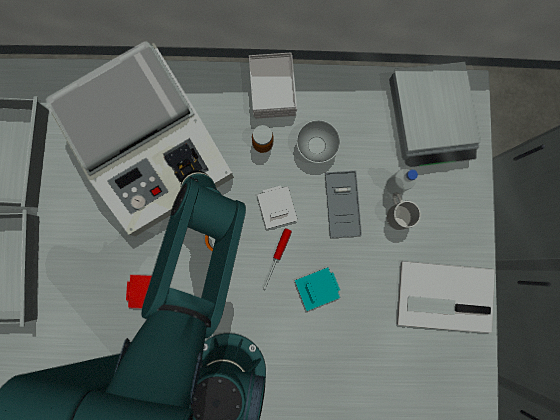

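```bash
python3 - <<'E'
from h import *; from bench import *
np.set_printoptions(precision=4,suppress=True)
p=np.load("holder.npy");R=holderR(p[3]);o=p[:3]
t=np.array(current_position());Q=Rn.from_quat(current_orientation()).as_matrix();print(t,R.T@(t-o))
f=t-.005*Q[:,2]
def draw(n,u0,u1,v0,v1,s,out,circ=True):
    c=load(n); im=cv2.resize(c["image"][v0:v1,u0:u1],None,fx=s,fy=s,interpolation=cv2.INTER_CUBIC)
    def d(X,col):
        q=((proj(c,X)[0]-[u0,v0]+.5)*s-.5); cv2.circle(im,tuple(q.astype(int)),2,col,-1)
    for yy in(-29,0,29): d(f+Q[:,1]*yy/1000,(0,0,255))
    for X in([55,45,42],[55,-45,42],[-57,-45,42],[-57,45,42]): d(o+R@(np.array(X)/1000),(0,255,0))
    for X in([0,22,40],[0,-22,40],[0,0,24]): d(o+R@(np.array(X)/1000),(255,255,0))
    cv2.imwrite(out,im)
draw("side1.npz",210,310,110,185,8,"pics/s1c.png")
draw("top1.npz",140,240,130,205,8,"pics/t1c.png")
E
```

```text
[0.5784 0.1018 0.2398] [-0.0001 -0.0011  0.1599]
```

View pics/s1c.png

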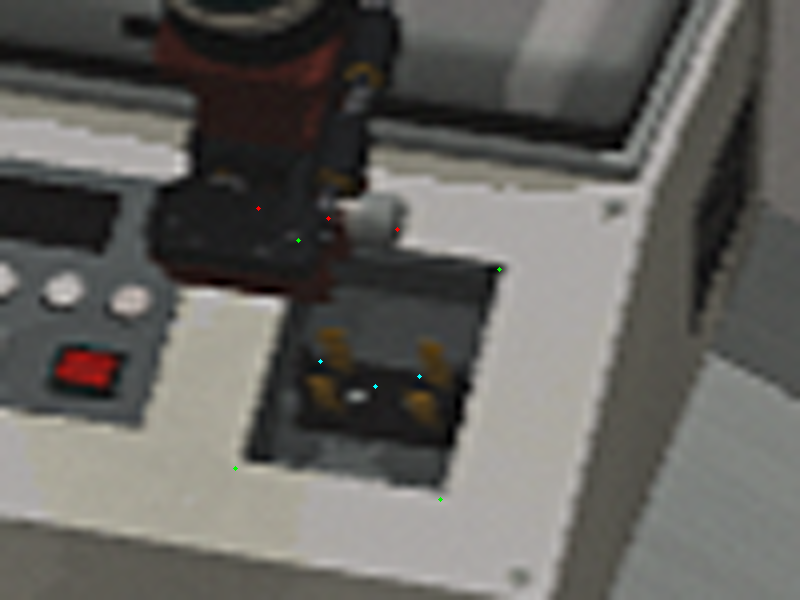

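View pics/t1c.png

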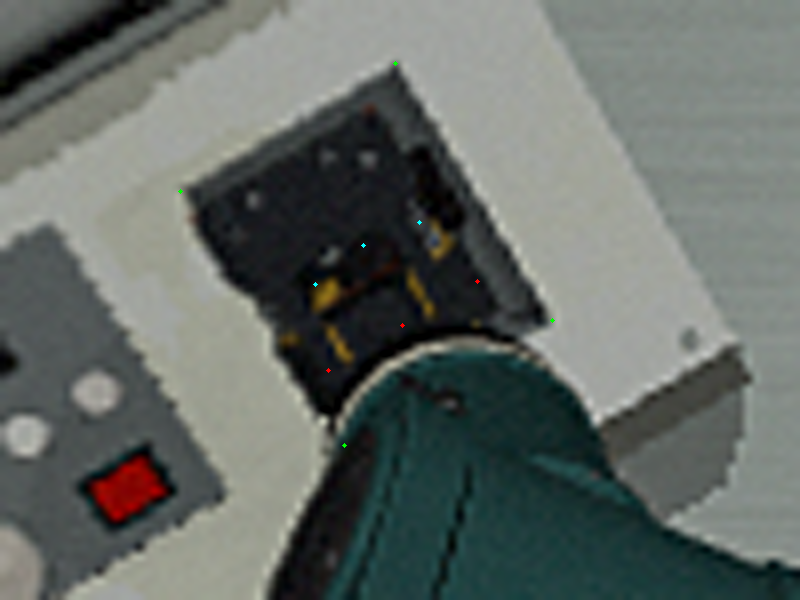

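Side crop: bay corners sit about 1 px (2–3 mm) off the prediction made from the top camera. The fuse's end cap at (400,217) is off by the same amount. So bay and robot agree relative to each other. The fuse is held straight across the gripper, so I'll lower and press.

```bash
cat >> h.py <<'E'
P_=np.load("holder.npy");HR=holderR(P_[3]);HO=P_[:3]
def W(X): return HO+HR@np.asarray(X,float)
def H(): 
    from bench import current_position
    return HR.T@(np.array(current_position())-HO)
def HF():
    from bench import current_force
    return HR.T@np.array(current_force())
E
python3 - <<'E'
from h import *; from bench import *
np.set_printoptions(precision=4,suppress=True)
q=q_of(HR[:,0],-HR[:,2]); off=np.zeros(3)
servo_line(W([0,0,.048]),q,rate=.12); sleep(.1); h=H(); off=-(h-[0,0,.048]); print(h,HF(),current_clock())
F0=HF()
for z in(.042,.037,.033,.029,.025,.022,.0195):
    s=servo_line(W(np.array([off[0],off[1],z])),q,rate=.03,contact_N=35); print(z,s,H(),HF()-F0,current_finger_gap())
    if s: break
print(current_clock())
E
```

```text
[ 0.0006 -0.0003  0.0487] [-0.0935 -0.0897 -0.4807] 9.475
0.042 False [-0.0008  0.0004  0.0419] [-0.7088  0.0061 -0.1369] 0.020242563137389535
0.037 False [-0.0003  0.      0.0369] [ 0.0932 -0.3193 -0.457 ] 0.019884125913797474
0.033 False [-0.0002 -0.0001  0.033 ] [ 1.443  -0.2275  1.3677] 0.019588182667824028
0.029 False [-0.0003  0.      0.029 ] [ 1.4605 -2.5594  0.2896] 0.01968209724021377
0.025 False [-0.0005  0.0002  0.0247] [ 2.0954 -0.6211 -4.4785] 0.019850657223442997
0.022 False [-0.0006  0.0004  0.0216] [ 3.7066 -0.4379 -5.4356] 0.019941263336569454
0.0195 False [-0.0004  0.0004  0.0198] [ 1.117  -0.0111  4.745 ] 0.019950787318371806
11.4917
```

```bash
python3 - <<'E'
from h import *; from bench import *
np.set_printoptions(precision=4,suppress=True)
q=q_of(HR[:,0],-HR[:,2])
h=H()
for z in(.0185,.0175,.0165):
    s=servo_line(W([h[0],h[1],z]),q,rate=.02,contact_N=25); print(z,s,H(),HF(),current_finger_gap())
    if s or HF()[2]>18: break
print(current_clock())
E
```

```text
0.0185 False [-0.0004  0.0004  0.0197] [-0.5799  0.1592 17.7262] 0.019922124002134393
0.0175 False [-0.0002  0.0004  0.0194] [-2.8863  0.7514 25.8077] 0.01988682497640156
11.9917
```

Firm stop at z≈19.5 mm with 26 N: the fuse is home. I'll release and measure the cover.

```bash
python3 - <<'E'
from h import *; from bench import *
np.set_printoptions(precision=4,suppress=True)
q=q_of(HR[:,0],-HR[:,2])
move_gripper(.042); h=H(); servo_line(W([h[0],h[1],.14]),q,rate=.15)
print(current_clock(),HF())
c=capture("side"); np.savez("side2.npz",**c)
im=cv2.resize(c["image"][110:185,210:310],None,fx=8,fy=8,interpolation=cv2.INTER_CUBIC); cv2.imwrite("pics/s2c.png",im)
# cover pose
from scipy.optimize import least_squares
M=np.array([[54,51,17],[54,-51,17],[-59,-51,17],[-59,51,17]])/1000
def fit(c,uv,name,u0,v0):
    g=c["image"].astype(np.float32).mean(2)
    ed=[]
    for i in range(4):
        a,b=uv[i],uv[(i+1)%4]; t=(b-a)/np.linalg.norm(b-a); n=np.array([t[1],-t[0]]);pts=[]
        lo,hi=((.06,.12) if i==0 else (.12,.88))
        for s in (np.r_[np.linspace(.05,.14,6),np.linspace(.86,.95,6)] if i==0 else np.linspace(.1,.9,30)):
            o=np.arange(-2.5,2.51,.1); qq=(a+(b-a)*s+o[:,None]*n).astype(np.float32)
            val=cv2.remap(g,qq[:,0][None],qq[:,1][None],cv2.INTER_LINEAR)[0]; k=np.argmax(abs(val[10:]-val[:-10])); pts.append(qq[k+5])
        ed.append(cv2.fitLine(np.array(pts,np.float32),cv2.DIST_HUBER,0,.01,.01).ravel())
    def inter(A,B):
        s=np.linalg.solve(np.array([[A[0],-B[0]],[A[1],-B[1]]]),B[2:]-A[2:]);return A[2:]+s[0]*A[:2]
    C=np.array([inter(ed[i-1],ed[i]) for i in range(4)]); print(uv-C)
    for qv in(uv,C):
        def f(p):
            Rz=Rn.from_euler("z",p[2]).as_matrix(); return (proj(c,M@Rz.T+[p[0],p[1],0])-qv).ravel()
        r=least_squares(f,[.51,-.14,.2]);print(name,r.x[:2],np.degrees(r.x[2]),r.fun)
    im=cv2.resize(c["image"][v0:v0+60,u0:u0+80],None,fx=8,fy=8,interpolation=cv2.INTER_CUBIC)
    Rz=Rn.from_euler("z",r.x[2]).as_matrix()
    for X in list(M)+[np.array(v)/1000 for v in([-25,28,38],[-25,-28,38],[63.5,30,9.5],[63.5,-30,9.5])]:
        qq=(proj(c,Rz@X+[r.x[0],r.x[1],0])[0]-[u0,v0]+.5)*8-.5; cv2.circle(im,tuple(qq.astype(int)),3,(0,0,255),-1)
    cv2.imwrite(f"pics/cov_{name}.png",im); return r.x
c0=load("top0.npz")
uv=(np.array([[32,133],[170,97],[213,248],[75,288]])+.5)/4.5-.5+[250,165]
x=fit(c0,uv,"top",240,180); np.save("cover.npy",x)
u=proj(c,np.array([[x[0],x[1],.017]]))[0].astype(int)-[40,30]
im=cv2.resize(c["image"][u[1]:u[1]+60,u[0]:u[0]+80],None,fx=8,fy=8,interpolation=cv2.INTER_CUBIC)
Rz=Rn.from_euler("z",x[2]).as_matrix()
for X in list(M)+[np.array(v)/1000 for v in([-25,28,38],[-25,-28,38],[63.5,30,9.5],[63.5,-30,9.5])]:
    qq=(proj(c,Rz@X+[x[0],x[1],0])[0]-u+.5)*8-.5; cv2.circle(im,tuple(qq.astype(int)),3,(0,0,255),-1)
cv2.imwrite("pics/cov_side.png",im)
E
```

```text
13.5167 [-0.2974  0.4988 -0.3214]
[[-0.0046 -0.0338]
 [-0.0709  0.1383]
 [-0.0718  0.0668]
 [ 0.0839  0.315 ]]
top [ 0.5126 -0.1393] 16.789876015681212 [-0.1898  0.1249  0.1187 -0.3319  0.2977  0.2261 -0.2249 -0.0263]
top [ 0.513  -0.1393] 16.729855862437415 [-0.1645 -0.0512  0.0857 -0.3031  0.2276  0.1915 -0.1475  0.154 ]
```

View pics/s2c.png

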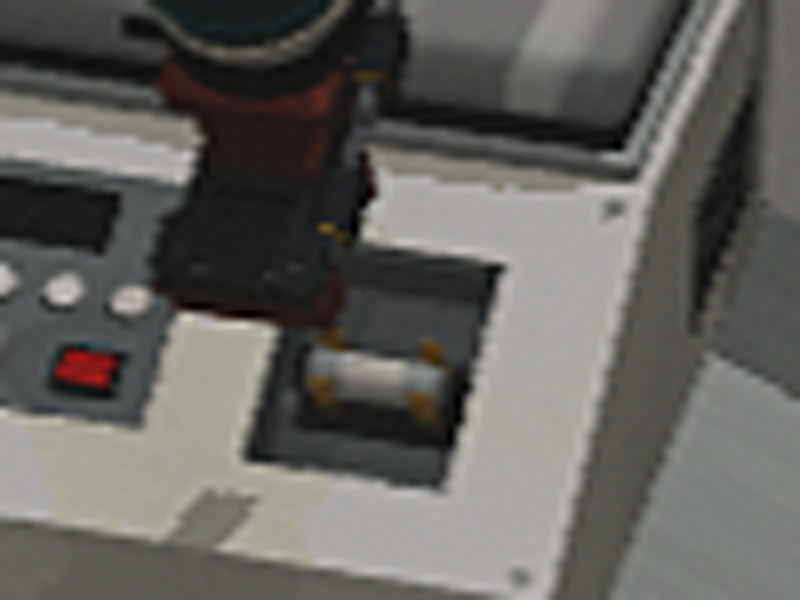

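View pics/cov_top.png

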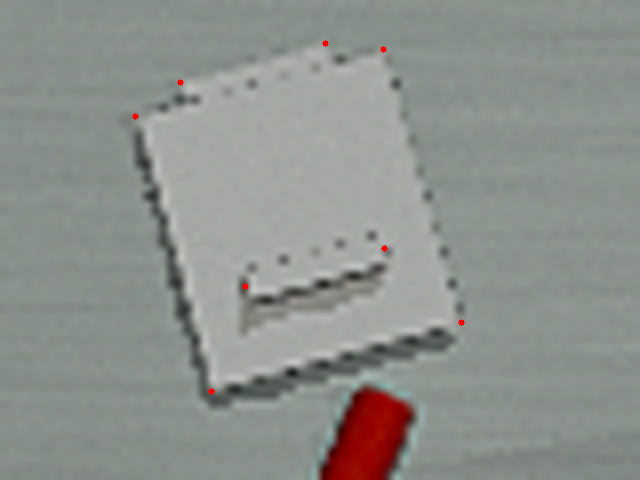

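View pics/cov_side.png

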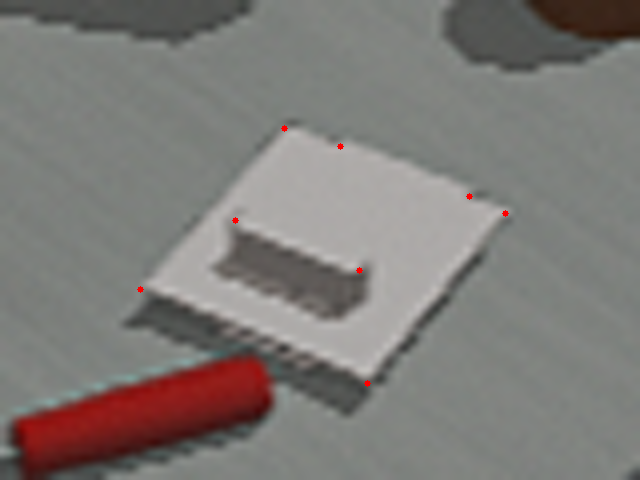

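The side crop shows the fuse lying straight in both clips (centre ≈(378,378)). The cover fit agrees in both views, with the white cover's rib at about (0.489,-0.147). The screwdriver handle ends close to the cover's lower edge, so I'll open the jaws only 28 mm.

```bash
python3 - <<'E'
from h import *; from bench import *
np.set_printoptions(precision=4,suppress=True)
x=np.load("cover.npy"); yaw=x[2]; cx=np.array([np.cos(yaw),np.sin(yaw),0]); rib=np.array([x[0],x[1],0])-.025*cx
q=q_of(cx,[0,0,-1])
move_ptp(rib+[0,0,.11],q); move_gripper(.028)
servo_line(rib+[0,0,.045],q,rate=.12); sleep(.1); t=np.array(current_position()); off=rib-t; off[2]=0;off[np.abs(off)>.003]=0
print(off,current_force())
print(servo_line(rib+off+[0,0,.0165],q,rate=.03,contact_N=4),current_position()-rib,current_force())
h=current_position()[2]
servo_line(np.r_[(rib+off)[:2],h+.0005],q,rate=.03)
move_gripper(0.0); print("gap",current_finger_gap(),current_position()-rib,current_clock(),current_force())
c=capture("top"); np.savez("top3.npz",**c)
cv2.imwrite("pics/t3c.png",cv2.resize(c["image"][125:225,145:305],None,fx=5,fy=5,interpolation=cv2.INTER_CUBIC))
E
```

```text
[-0.0007  0.0003  0.    ] [ 0.7773  0.5474 -0.6568]
True [-0.001   0.0004  0.0174] [-1.2083 -0.0689  5.4547]
gap 0.011705210795421908 [-0.0008  0.0004  0.0178] 17.4333 [-0.8548 -0.74   -0.5707]
```

View pics/t3c.png

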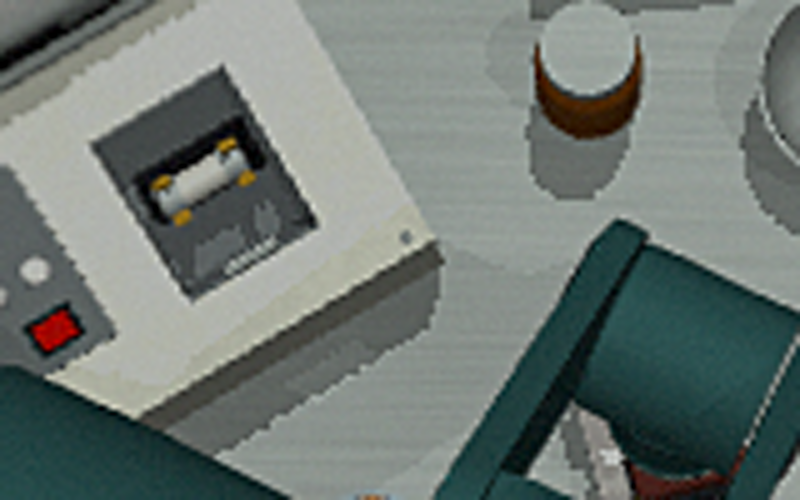

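Top crop shows the fuse straight in both clips, centred between the end stops. The cover is gripped (gap 11.7 mm on the 12 mm rib). I'll lift it to the bay at a 23° tilt.

```bash
cat >> h.py <<'E'
G=np.array([-.025,0,.0174])-np.array([.054,0,.014])
def cov(th,cx,cy,cz):
    A=Rn.from_euler("y",th,degrees=True).as_matrix(); return W(np.array([cx,cy,cz])+A@G), q_of(HR@A[:,0],-HR@A[:,2])
def where():
    from bench import current_position,current_orientation
    Q=Rn.from_quat(current_orientation()).as_matrix(); A=HR.T@np.stack([Q[:,0],-Q[:,1],-Q[:,2]],1)
    c=H()-A@G; return np.round(1000*c,2), np.round(Rn.from_matrix(A).as_euler("yxz",degrees=True),2)
E
python3 - <<'E'
from h import *; from bench import *
np.set_printoptions(precision=4,suppress=True)
t=np.array(current_position()); servo_line(t+[0,0,.22],None,rate=.2); print(current_finger_gap())
p,q=cov(23,.040,0,.10); print(inverse_kinematics(p,q),inverse_kinematics(*cov(0,.0545,0,.042)))
move_ptp(p,q); servo_line(*cov(23,.041,0,.056),rate=.1); sleep(.1); print(where(),current_finger_gap(),HF(),current_clock())
for n in("side","top"):
    c=capture(n); np.savez(f"{n}4.npz",**c)
    u0,v0=(210,110) if n=="side" else (140,130)
    im=cv2.resize(c["image"][v0:v0+75,u0:u0+100],None,fx=8,fy=8,interpolation=cv2.INTER_CUBIC)
    def d(X,col):
        qq=(proj(c,X)[0]-[u0,v0]+.5)*8-.5; cv2.circle(im,tuple(qq.astype(int)),3,col,-1)
    for X in([55,45,42],[55,-45,42],[-57,-45,42],[-57,45,42]): d(W(np.array(X)/1000),(0,255,0))
    A=Rn.from_euler("y",23,degrees=True).as_matrix();w=where()[0]/1000
    for X in([54,51,17],[54,-51,17],[-59,-51,17],[-59,51,17],[63.5,30,9.5],[63.5,-30,9.5]): d(W(w+A@(np.array(X)/1000-[.054,0,.014])),(0,0,255))
    cv2.imwrite(f"pics/{n}4c.png",im)
E
```

```text
0.011923442760932167
[ 0.0136  0.2981  1.6624  0.0519  1.1077 -0.5833] [-0.1018  0.3478  1.9705  0.6356  0.5185 -1.1872]
(array([41.21, -0.17, 56.25]), array([22.98, -0.01,  0.  ])) 0.011442160020578589 [ 0.1762 -0.5713 -1.3574] 20.4167
```

View pics/side4c.png

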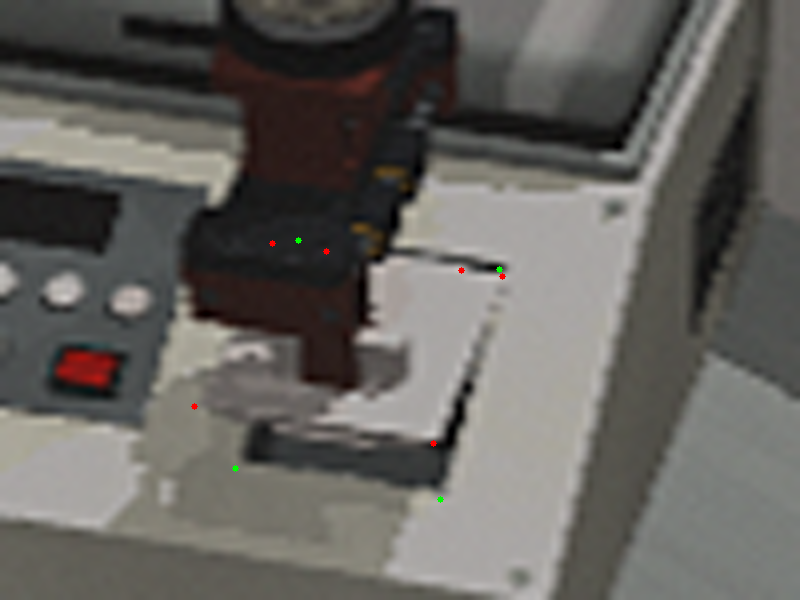

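View pics/top4c.png

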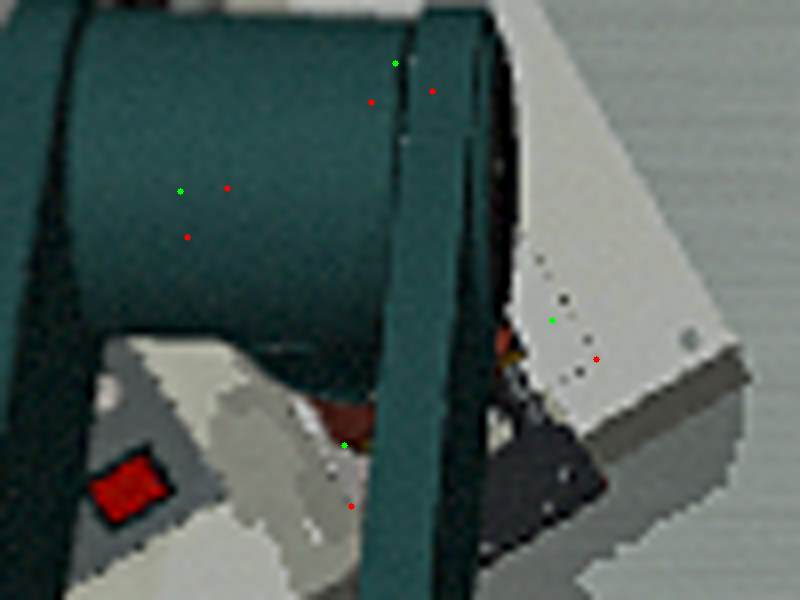

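The held cover matches its prediction with the same camera offset as before (side: lower-right corner ≈(440,435)), so the relative position is good. I'll lower it until the plate corners touch the panel.

```bash
python3 - <<'E'
from h import *; from bench import *
np.set_printoptions(precision=2,suppress=True)
F0=HF()
print(servo_line(*cov(23,.041,0,.046),rate=.04,contact_N=5),where(),HF()-F0)
print(servo_line(*cov(23,.041,0,.039),rate=.012,contact_N=3),where(),HF()-F0,current_finger_gap(),current_clock())
E
```

```text
False (array([40.65,  0.23, 45.65]), array([23.04,  0.03, -0.  ])) [ 1.18 -0.62 -0.42]
True (array([40.83, -0.07, 42.62]), array([23.02, -0.01,  0.  ])) [0.65 0.39 6.29] 0.01182308834083063 21.3083
```

```bash
python3 - <<'E'
from h import *; from bench import *
np.set_printoptions(precision=2,suppress=True)
servo_line(*cov(23,.041,0,.0432),rate=.03); F0=HF(); print(where(),F0)
for x in (.046,.050,.0535,.0575):
    s=servo_line(*cov(23,x,0,.0432),rate=.025,contact_N=5); print(x,s,where(),HF())
    if s: break
print(current_finger_gap(),current_clock())
c=capture("side"); cv2.imwrite("pics/s5c.png",cv2.resize(c["image"][110:185,210:310],None,fx=8,fy=8,interpolation=cv2.INTER_CUBIC))
E
```

```text
(array([41.12, -0.05, 43.21]), array([22.98, -0.01, -0.  ])) [ 1.07 -0.53  0.62]
0.046 False (array([45.94,  0.16, 43.13]), array([23.02,  0.02,  0.  ])) [-0.87  0.81  2.47]
0.05 False (array([50.44, -0.04, 43.17]), array([22.97, -0.  ,  0.01])) [-0.82  0.81  0.81]
0.0535 False (array([54.02, -0.1 , 43.18]), array([22.96, -0.01,  0.01])) [-0.93 -0.45  1.22]
0.0575 True (array([55.02,  0.41, 43.04]), array([23.18,  0.05, -0.01])) [ 0.65 -0.43  2.87]
0.012002650411600436 22.7167
```

View pics/s5c.png

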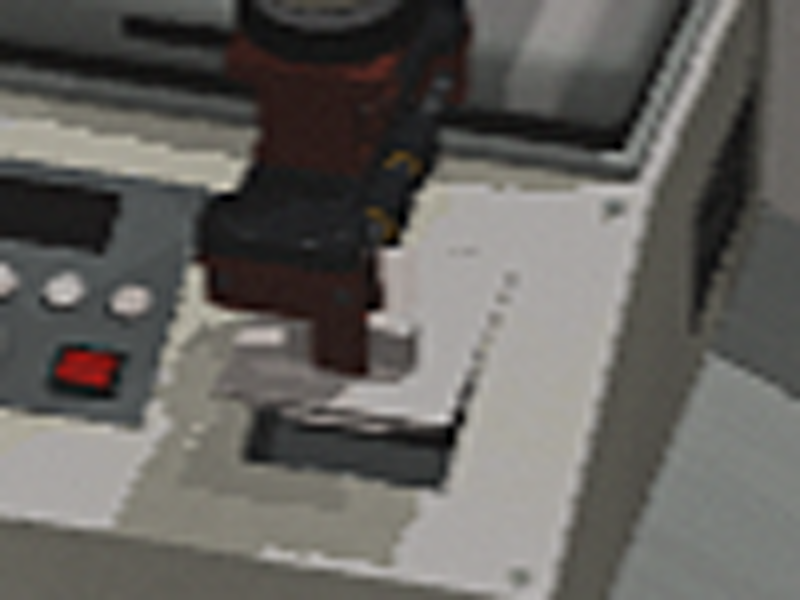

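Contact at corner x≈55.0 mm, as predicted with the tongue in the slot and the skirt meeting the edge. Next I'll swing it down about the corner.

```bash
python3 - <<'E'
from h import *; from bench import *
np.set_printoptions(precision=2,suppress=True)
for th in (23,19,15,11,8,6):
    s=servo_line(*cov(th,.0545,0,.0427),rate=.04,contact_N=20); print(th,s,where(),HF(),np.round(current_finger_gap(),4))
    if s: break
print(current_clock())
E
```

```text
23 False (array([54.86,  0.18, 42.84]), array([22.95,  0.01, -0.01])) [0.06 1.28 4.22] 0.0119
19 False (array([52.85,  0.49, 42.89]), array([19.18,  0.05, -0.07])) [-2.8   2.13  4.38] 0.0121
15 False (array([53.57,  0.26, 42.77]), array([15.19,  0.05, -0.06])) [-3.53  1.82  5.64] 0.0118
11 False (array([53.9 ,  0.29, 42.67]), array([11.19,  0.06, -0.05])) [-3.74  1.81  7.73] 0.0117
8 False (array([53.8 ,  0.62, 42.5 ]), array([ 8.21,  0.11, -0.06])) [-4.68  2.72  7.7 ] 0.0118
6 False (array([54.69,  0.34, 42.6 ]), array([ 6.15,  0.09, -0.05])) [-2.87  2.17  7.01] 0.0114
24.3917
```

```bash
python3 - <<'E'
from h import *; from bench import *
np.set_printoptions(precision=2,suppress=True)
for th,z in ((4,.0427),(3,.0427),(2,.0425),(1,.0423),(0,.042),(-.5,.0415)):
    s=servo_line(*cov(th,.0545,0,z),rate=.03,contact_N=30); f=HF(); print(th,s,where(),f,np.round(current_finger_gap(),4))
    if s or f[2]>35: break
print(current_clock())
E
```

```text
4 False (array([55.  ,  0.32, 42.62]), array([ 4.11,  0.1 , -0.04])) [-2.98  2.5   7.07] 0.0117
3 False (array([55.15,  0.48, 42.93]), array([3.11, 0.11, 0.  ])) [-3.97  2.02 11.02] 0.0118
2 False (array([55.08,  0.61, 42.46]), array([ 2.1 ,  0.13, -0.02])) [-3.52  1.6   9.47] 0.0118
1 False (array([55.03,  0.51, 42.07]), array([ 1.1 ,  0.13, -0.01])) [-4.25  1.7   6.18] 0.0118
0 False (array([55.27,  0.59, 43.03]), array([0.05, 0.12, 0.03])) [-6.12  1.72 25.54] 0.0118
-0.5 False (array([55.4 ,  0.67, 43.68]), array([-0.49,  0.09,  0.09])) [-8.46  3.02 43.58] 0.0122
25.8917
```

Force peaked near 3°, dropped, then rose stiffly. That fits a snap followed by a hard stop. I'll ease off, let go and look.

```bash
python3 - <<'E'
from h import *; from bench import *
np.set_printoptions(precision=2,suppress=True)
servo_line(*cov(0,.0548,.0004,.0427),rate=.03); print(where(),HF())
move_gripper(.03); print(where(),HF())
h=H(); q=cov(0,0,0,0)[1]; servo_line(W([h[0],h[1],.13]),q,rate=.12)
move_ptp([.45,-.15,.35],q_of([1,0.3,0],[0,0,-1])); print(current_clock())
for n in("side","top"):
    c=capture(n); np.savez(f"{n}6.npz",**c)
    u0,v0=(210,110) if n=="side" else (140,130)
    im=cv2.resize(c["image"][v0:v0+75,u0:u0+100],None,fx=8,fy=8,interpolation=cv2.INTER_CUBIC)
    P=cloud(c)@HR-HO@HR
    for nm,m in (("plate",(abs(P[...,1])<.045)&(P[...,0]>-.055)&(P[...,0]<.05)&((P[...,0]<-.045)|(P[...,0]>-.005))&(P[...,2]>.02)&(P[...,2]<.06)),("panel",(((P[...,1]<-.056)&(P[...,1]>-.085))|((P[...,0]<-.065)&(P[...,0]>-.09)&(abs(P[...,1])<.07)))&(abs(P[...,0])<.09)&(P[...,2]>.02)&(P[...,2]<.06))):
        Q=P[m]; 
        if len(Q)<30: print(n,nm,len(Q)); continue
        A=np.c_[Q[:,:2],np.ones(len(Q))]; s=np.linalg.lstsq(A,Q[:,2],rcond=None)[0]; print(n,nm,len(Q),"tilt deg",np.degrees(s[:2]),"z0 mm",s[2]*1000,"mean",Q[:,2].mean()*1000)
    cv2.imwrite(f"pics/{n}6c.png",im)
E
```

```text
(array([55.3 ,  0.77, 42.98]), array([0.08, 0.09, 0.05])) [-6.81 -0.06 17.31]
(array([59.14, -0.74, 43.52]), array([-0.23, -0.05,  0.04])) [4.95 2.25 9.8 ]
28.6833
side plate 331 tilt deg [ 0.36 -0.09] z0 mm 47.63128744381488 mean 47.63337288534612
side panel 469 tilt deg [0.51 0.38] z0 mm 45.25787394070713 mean 44.544329881199054
top plate 679 tilt deg [-0.14 -0.36] z0 mm 45.35893909704469 mean 45.32795897280156
top panel 941 tilt deg [-0.1   0.01] z0 mm 42.713104829426996 mean 42.75189695487677
```

View pics/side6c.png

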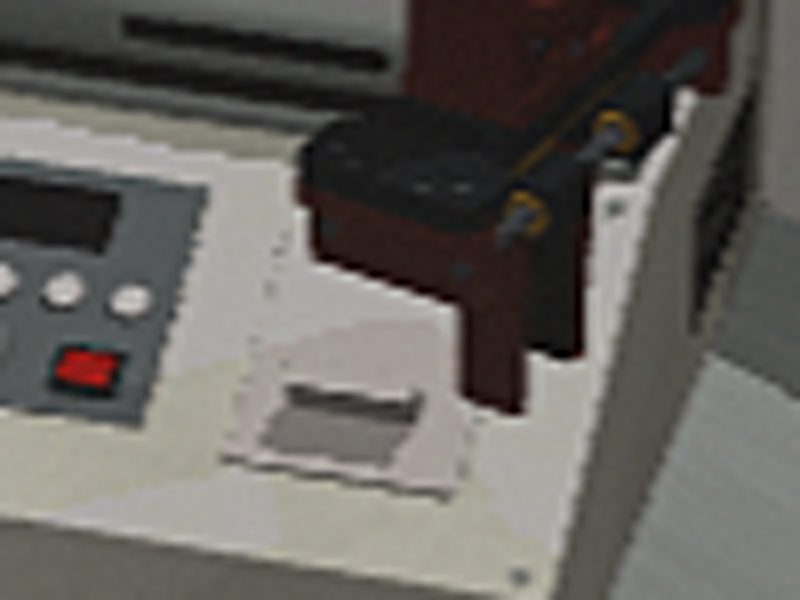

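View pics/top6c.png

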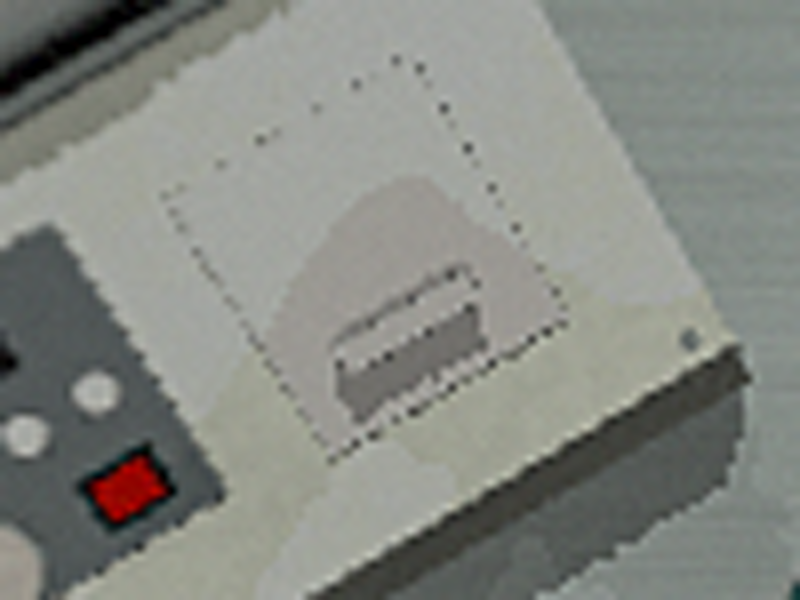

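```bash
python3 - <<'E'
from h import *; from bench import *
np.set_printoptions(precision=1,suppress=True)
c=load("top6.npz")
uv=(np.array([[165,195],[420,62],[568,320],[333,462]])+.5)/8-.5+[140,130]
n=HR[:,2]; X=onplane(c,uv,n,HO@n+.045); Y=(X-HO)@HR*1000; print(Y, Y.mean(0)-[-2.5,0,45])
print(current_force(),current_clock())
cv2.imwrite("pics/top6.png",c["image"])
c0=load("top1.npz"); 
for q in("small_fuse","screwdriver","bowl","sauce_jar","mug","tape_core","spray_bottle"):
    print(q,[(np.round(d["xy"],0).tolist(),round(d["conf"],2)) for d in spot_in("top",q)][:2])
E
```

```text
[[ 57.1  50.2  45. ]
 [ 51.4 -52.9  45. ]
 [-59.  -50.1  45. ]
 [-59.2  51.7  45. ]] [ 0.1 -0.3 -0. ]
[-0.  -0.7 -1. ] 28.7833
small_fuse [([342.0, 188.0], 0.65)]
screwdriver [([282.0, 256.0], 0.71)]
bowl [([314.0, 140.0], 0.87)]
sauce_jar [([264.0, 136.0], 0.9)]
mug [([401.0, 214.0], 0.7)]
tape_core [([400.0, 213.0], 0.68), ([213.0, 234.0], 0.53)]
spray_bottle [([402.0, 182.0], 0.87)]
```

View pics/top6.png

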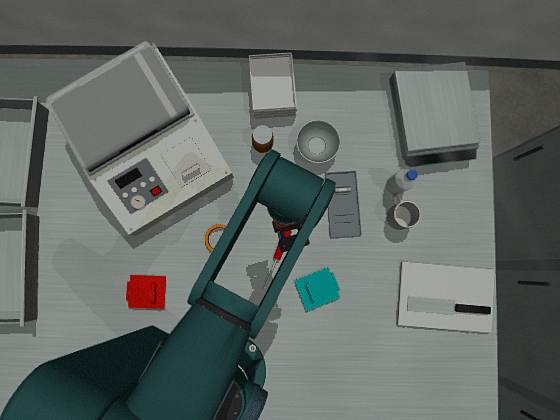

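The cover is within about 0.3 mm of its place and flat to about 0.4°. Everything else on the table stands where it was, and the arm touches nothing. I'm handing the job in.

```bash
python3 - <<'E'
from bench import *
close_job(); print(current_clock())
E
```

```text
the job is handed in; nothing more can be done
the job is handed in; nothing more can be done
```

The large fuse is pressed home in both clips and the white cover is hooked in and shut flat on the panel. I handed the job in at about 29 s of the 64 s allowed; no verdict is reported.

- **Fuse:** it went in with the clips pulling it down, then met a firm stop at 26 N. Side and top pictures then showed it straight in both clips.
- **Cover:** the tongue went into the slot at a 23° tilt and the cover was swung down. The force dropped and then rose stiffly, which I took as the snap. The wrist force peaked at about 44 N during the last press.
- **Last checks:** the cover's position is within about 0.3 mm on average, though single corners marked by hand scattered up to 3 mm. Depth put the plate 2.4–2.7 mm above the panel (3 mm nominal) and tilted by less than 0.4°.
- **Other things:** in the last top picture everything else stood where it was, apart from parts hidden behind the arm.

Two things disagreed or were left untested. The side camera read about 2–3 mm off the top camera, for the bay, fuse and cover alike, so I relied on their positions relative to each other. I did not press or pull on the cover again after letting go, so the snap rests on the force drop and the flat fit.

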